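Sort two bushes on a gauge post, then hold the spring-loaded keeper arm at its stop

ROBOT

A 6-joint arm with a two-finger parallel gripper is mounted at the origin on the work surface. World frame = base frame: x ahead of the robot, y to its left, z up, the work surface at z = 0. Lengths are in m, angles in degrees, forces in N, time in s.
With the tool pointing down it reaches from about 0.4 to 0.825 m from the base axis. Payload 7 kg.
Tool frame: the origin (TCP) lies at the very end of the fingers, on their centre line; the grasp point (between the pads) lies hold_point_z behind it (hold_point_z is the distance from the TCP to the grasp point, in m); z points along the fingers, y is the line along which they close (so a half turn about z gives the same grasp; the last joint's range is limited). The gripper opens to 88 mm and grips with 3 to 60 N. Pads are 19 mm wide; open, the fingers measure 130 mm over their backs; the gripper's body (78 mm by 193 mm) begins 47 mm behind the grasp point.
Start: joints at [81.595, 20.546, 0.682, 0, -70.136, -16.507], TCP at [0.284, 0.612, 0.227] pointing down, gripper open.
Joint ranges: [-176.03, 176.03], [-82.01, 121.73], [-58.28, 71.71], [-173.87, 95.51], [-174.79, -0.11], [-173.66, 173.66]. Speed limits (degrees/s): [136.94, 136.94, 172.46, 180, 180, 180].

INTERFACE

Orientations are given as [roll, pitch, yaw] about the fixed x, y, z axes, in that order (R = Rz(yaw) Ry(pitch) Rx(roll)).
In Python, from plant import get_obs, snapshot, close_job, hold_point_z gives the robot as it stands.
- The arm moves only by the tool play_rows, never from a script. Its argument "commands" is a list that holds one entry, the list of rows, each a list of 7 numbers: the shift along the tool's x, y, z in cm, then the turn, a rotation vector about the tool's x, y, z in degrees, then the opening, from 0 (shut) to 1 (fully open). In form: [[[x, y, z, ax, ay, az, fingers], ...]]. A call has 1 to 20 rows; each row is the pose to reach, as a shift and turn from the pose commanded when the call began, along the tool's axes at that moment; what a row does not reach only later rows make up. A row lasts 1/12 s, in which the tool goes at most 41.7 mm and 7.16 degrees, less where a joint would pass 70% of its speed; a pose out of reach is approached as far as the arm can. A call with a gripper value outside its range is refused whole. The fingers move at their own pace and stop on an object; the grip force is fixed at half the most. Time passes only in rows, so rows that repeat a pose let the fingers close. It gives the time, the measured TCP pose, the force, the opening and the grip force at its end, in the units of the state.
- get_obs(): the state, without advancing time (a new reading comes with each control period).
- snapshot(name): name is "side" or "top"; returns a dict with "frame" (384x512x3 uint8, red, green, blue), "camera_matrix" (3x3 intrinsics, pixels), "origin" and "attitude" of the camera in the world. Camera axes: x right, y down, z forward; pixel columns grow to the right and rows downward; lengths in m; the calibration is good to about 2 mm. A picture is of the moment at which its call begins. There is no depth.
- close_job(): hands the job in; it is judged then, once.
The state is a dict: "clock": time; "joint_pos": joint angles; "qvel": joint speeds; "tau": joint torques, N m; "tool_pos": TCP position; "orientation": TCP orientation; "force": force on the tool from outside, world axes, zero at the start; "moment": the same for the moment, N m; "opening": finger opening in m; "gripper_force": force on a finger pad.
Only numpy, scipy, OpenCV 4.12 (cv2) and the standard library are available. Lean on these libraries where they do the work, as an engineer would, in place of code of your own. Each camera call takes 0.05 s, during which the arm holds its last target. There are 200 camera calls.

TASK

Sort the two brass bushes by fit: leave the one that slides over the steel post of the checking fixture fully down on that post, and stand the one that does not fit upright in the red reject tray. Then take the orange pin of the blue spring-loaded keeper arm, swing the arm over the fitted bush until it is wound fully against its stop, and finish with the gripper still holding it there, since the spring throws it back when let go. Leave the V-block, caliper and mouse where they are.

Things in the scene. Friction and masses are not known exactly. Their poses are not given: they have to be found in the camera images.
- fixture: checking fixture, fixed: black plate 220 x 200 x 16 mm on the table. Origin at the centre of its underside, x and y along the 220 and 200 mm sides, z up. On it (x, y in mm): steel post (-30, -50); aluminium pivot body (55, -50), 38 mm across, 66 mm tall above the plate with the arm's hub and cap; red stop block (20, -68), 12 x 14 x 58 mm; blue keeper arm turning on the pivot
- post_foot (a point): where the post's axis meets the plate's top, 16 mm above the table. The post is 20 mm in diameter, 34 mm tall, its last 7 mm tapering to 17 mm. A bush that fits rests flat on the plate with its underside centre here; one that does not stops about 34 mm higher. Axes as the fixture's
- pivot (a point): point on the keeper arm's upright pivot axis, at the level of the plate's top; axes as those of the fixture
- keeper (a joint): swing of the keeper arm about its upright pivot axis, rad, growing counter-clockwise seen from above. 0: at rest, clear of the post, where its spring returns it; 1.3: at its stop, over the post, pointing from the pivot along the fixture's -x. At value q it points along angle 1.84 + q in the fixture's xy plane. Spring force at the pin: about 2 N at rest, 4.6 N at the stop
- keeper_pin (a point): on the axis of the arm's upright orange grip pin, 125 mm from the pivot axis, 106 mm above the table, 23 mm below the pin's top and 32 mm above the arm's top face; pin 14 mm across. The arm is a blue bar 22 mm wide, 12 mm thick, with a 46 mm disc 85 mm from the pivot; its underside is 46 mm above the plate, 6 mm over a seated bush. x points along the arm away from the pivot
- bush_a: loose brass bush standing upright, a short tube 40 mm in outer diameter and 40 mm tall, about 0.3 kg; origin at its underside's centre, z along the bore. From outside both bushes look alike: one has a 23 mm bore and slides over the 20 mm post, the other a 15 mm bore and cannot; find out which by trying, or see it from above
- bush_b: loose brass bush standing upright, a short tube 40 mm in outer diameter and 40 mm tall, about 0.3 kg; origin at its underside's centre, z along the bore. From outside both bushes look alike: one has a 23 mm bore and slides over the 20 mm post, the other a 15 mm bore and cannot; find out which by trying, or see it from above
- reject_tray: red open tray, fixed, 150 x 150 mm outside, 30 mm high, walls and floor about 4 to 5 mm; origin at the centre of its underside
- v_block: bystander: dark steel V-block 50 x 70 x 44 mm, loose; origin at the centre of its underside
- caliper: bystander: caliper lying flat, about 230 mm long along its y and up to 65 mm wide, 10 mm high, loose; origin on the underside of its beam at mid-length
- mouse: bystander: black computer mouse, about 70 x 52 x 28 mm, loose; origin on its underside
Not all that is in view belongs to the job. What is shaped like the bush_a but turquoise is not meant. Leave any purple look-alike of the bush_b alone.

How it is judged (in metres and radians):
On the way, in this order (a step that is already met when the one before it is completed fails the run):
1. the fitting bush is fully down on the post, the other stands in the reject tray, both released (z of bush_a in the frame of post_foot between -0.004 and 0.004 m and horizontal distance between bush_a and post_foot below 0.005 m and angle between bush_a's own z axis and vertical below 0.08 rad and x of bush_b in the frame of reject_tray between -0.07 and 0.07 m and y of bush_b in the frame of reject_tray between -0.07 and 0.07 m and z of bush_b in the frame of reject_tray below 0.012 m and angle between bush_b's own z axis and vertical below 0.1 rad and contact force between the fingers and bush_a below 0.3 N and contact force between the fingers and bush_b below 0.3 N and linear speed of each of bush_a, bush_b below 0.02 m/s), for 0.2 s.
2. the keeper arm is wound against its stop, held by the fingers, over the seated bush (z of bush_a in the frame of post_foot between -0.004 and 0.004 m and horizontal distance between bush_a and post_foot below 0.005 m and angle between bush_a's own z axis and vertical below 0.08 rad and value of joint keeper above 1.25 rad and contact force between the fingers and keeper above 1 N), for 0.2 s.
At the end, for the whole second after the job is handed in: The larger-bore bush is down on the post (within 4 mm) and upright, the other stands upright on the floor of the reject tray; both at rest and untouched. The keeper arm is still, joint above 1.25 rad (stop 1.3), fingers bearing on it with over 1 N; the program ends holding it (all of step 2 and x of bush_b in the frame of reject_tray between -0.07 and 0.07 m and y of bush_b in the frame of reject_tray between -0.07 and 0.07 m and z of bush_b in the frame of reject_tray below 0.012 m and angle between bush_b's own z axis and vertical below 0.1 rad and contact force between the fingers and bush_a below 0.3 N and contact force between the fingers and bush_b below 0.3 N and linear speed of each of bush_a, bush_b below 0.02 m/s and velocity of joint keeper between -0.1 and 0.1 rad/s); the arm keeps its last pose, push and grip.
It fails at once if V-block moved by more than 25 mm (distance of v_block from where it was at the start of the episode above 0.025 m).
It fails at once if caliper moved by more than 25 mm (distance of caliper from where it was at the start of the episode above 0.025 m).
It fails at once if mouse moved by more than 25 mm (distance of mouse from where it was at the start of the episode above 0.025 m).
It also fails if it takes over 72 s, if anything falls off the work surface, if the arm or the gripper's body presses on something with over 40 N, if the wrist force passes 120 N, or if a joint passes its speed limit or range.

## Working session

There is one attempt and no reset: what is moved stays moved. The work goes in short steps, Python scripts to look and compute and a tool call to move; the robot and the scene stay as the last step left them, time stands still between calls to the robot, and variables do not carry over. Pictures are saved under pics/ and viewed, at most 10 in all, crops included, and the job is handed in when it is done.

Besides the shell and the picture viewer there is one more tool, called after ">>>" by a JSON object that holds its "op" and its "data", one argument or row to a line. play_rows: Moves the arm, as the interface text tells. Its arguments: {"type":"object","properties":{"commands":{"type":"array","items":{"type":"array","items":{"type":"array","items":{"type":"number"}}}}},"required":["commands"]}

```bash
mkdir -p pics; ls
python3 - <<'E'
from plant import *
import cv2,numpy as np
print(hold_point_z if not callable(hold_point_z) else hold_point_z()); print(get_obs())
for n in("top","side"):
    s=snapshot(n); cv2.imwrite(f"pics/{n}0.png",cv2.resize(s["frame"][:,:,::-1],(800,600),interpolation=cv2.INTER_CUBIC)); np.savez(f"{n}0.npz",**s)
    print(n,s["camera_matrix"],s["origin"],s["attitude"])
E
```

```text
pics
0.0188
{'clock': 0.0, 'joint_pos': array([ 8.15933190e+01,  2.05899893e+01,  6.34492391e-01, -1.78031994e-02,
       -7.01358640e+01, -1.65068312e+01]), 'qvel': array([ 0.05422249,  0.05070063,  0.02868502,  0.08070442, -0.09527748,
       -0.01766115]), 'tau': array([ 1.57960349e-03, -5.82718241e+01,  2.93050486e+01,  6.99740052e+00,
        6.74753683e-03, -1.63914242e-04]), 'tool_pos': array([0.28417796, 0.61173751, 0.22565175]), 'orientation': array([ 1.79907649e+02, -9.91402164e-03, -2.49195669e+01]), 'force': array([-0.2940236 ,  0.43336367, -0.03565992]), 'moment': array([-0.0264526 ,  0.0154722 , -0.05363062]), 'gripper_force': 0.0, 'opening': 0.08787617022478697}
top [[372.89386856   0.         255.67047674]
 [  0.         372.89386856 187.32080972]
 [  0.           0.           1.        ]] [ 0.31990636 -0.05267923  1.12117119] [-168.03986796   -0.31552059  -90.42358004]
side [[402.53464228   0.         255.30600602]
 [  0.         402.53464228 192.65357645]
 [  0.           0.           1.        ]] [ 0.22894501 -0.97794612  0.77606654] [-124.18595738   -0.88873808  -19.05514972]
```

View pics/top0.png

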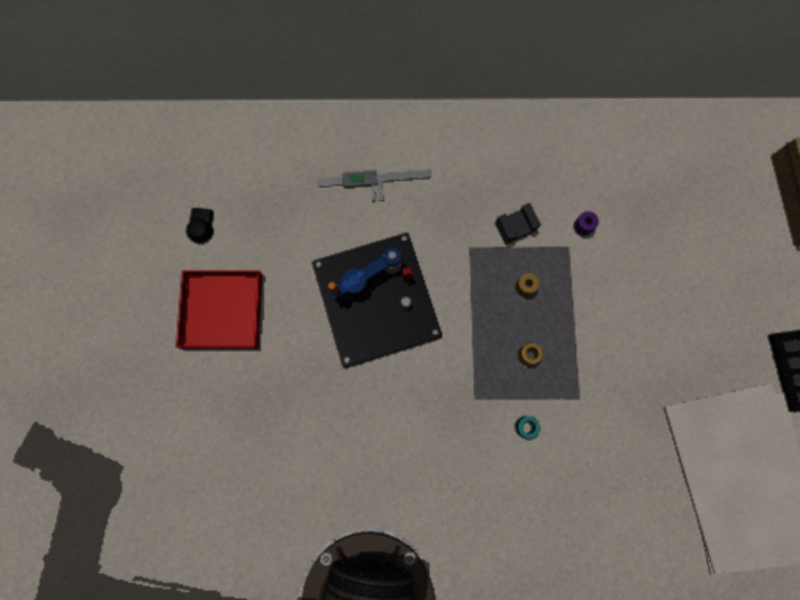

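View pics/side0.png

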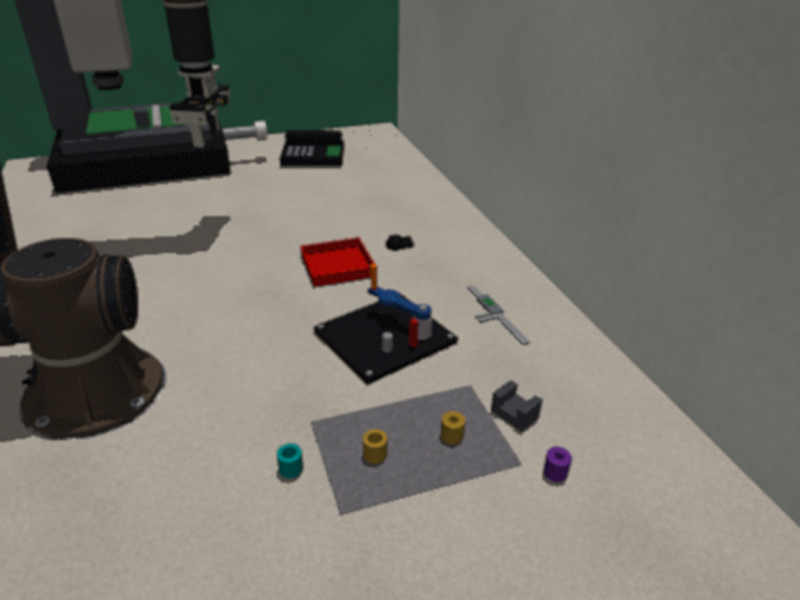

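The top view (800x600) shows brass bushes at (528,284), with the smaller hole, and (531,354), with the larger hole. The post is at (405,301), the pivot at about (392,257), the orange pin at (333,287), the tray at (220,310) and the mouse at (201,225). The side view agrees: post (387,342), pin (374,276), bushes (375,446) and (453,428).

```bash
cat > h.py <<'E'
import numpy as np,cv2
from scipy.spatial.transform import Rotation as Ro
def ray(s,uv):
    d=np.linalg.inv(s["camera_matrix"])@np.array([uv[0],uv[1],1.])
    R=Ro.from_euler('xyz',s["attitude"],degrees=True).as_matrix(); return np.array(s["origin"]),R@d
def onz(s,uv,z):
    o,d=ray(s,uv); return o+d*(z-o[2])/d[2]
def tri(s1,p1,s2,p2):
    o1,d1=ray(s1,p1);o2,d2=ray(s2,p2)
    t=np.linalg.lstsq(np.c_[d1,-d2],o2-o1,rcond=None)[0]
    a=o1+d1*t[0];b=o2+d2*t[1]; return (a+b)/2,np.linalg.norm(a-b)
def proj(s,P):
    R=Ro.from_euler('xyz',s["attitude"],degrees=True).as_matrix()
    q=s["camera_matrix"]@(R.T@(np.array(P)-s["origin"])); return q[:2]/q[2]
def blobs(s,lo,hi,mn=8):
    hsv=cv2.cvtColor(s["frame"],cv2.COLOR_RGB2HSV); m=cv2.inRange(hsv,lo,hi)
    cs,_=cv2.findContours(m,cv2.RETR_EXTERNAL,cv2.CHAIN_APPROX_NONE); out=[]
    for c in cs:
        if cv2.contourArea(c)<mn: continue
        h=cv2.convexHull(c);M=cv2.moments(h); out.append((np.array([M["m10"],M["m01"]])/M["m00"],M["m00"],h))
    return sorted(out,key=lambda b:-b[1])
def load(n): return dict(np.load(n))
E
python3 - <<'E'
from h import *
T=load("top0.npz");S=load("side0.npz")
np.set_printoptions(precision=4,suppress=True)
for nm,lo,hi in(("brass",(14,110,40),(28,255,255)),("orange",(5,170,110),(13,255,255)),("red",(0,150,40),(4,255,255)),("black",(0,0,0),(180,255,32)),("blue",(105,120,30),(125,255,255))):
    for n,s in(("T",T),("S",S)):
        for c,a,h in blobs(s,lo,hi)[:4]:
            print(nm,n,c,a,"z.02",onz(s,c,.02)[:2],"z.04",onz(s,c,.04)[:2])
# plate
for c,a,h in blobs(T,(0,0,0),(180,255,45),1500)[:4]:
    q=cv2.approxPolyDP(h,6,True)[:,0]; P=np.array([onz(T,p,.016)[:2] for p in q]); print("plate?",q.tolist(),P.mean(0),np.linalg.norm(P-np.roll(P,1,0),axis=1),P)
for c,a,h in blobs(T,(0,150,40),(4,255,255))[:1]:
    q=cv2.boxPoints(cv2.minAreaRect(h)); P=np.array([onz(T,p,.03)[:2] for p in q]); print("tray",P.mean(0),P)
im=[cv2.resize(T["frame"][y-25:y+25,x-25:x+25,::-1],(380,380),interpolation=cv2.INTER_NEAREST) for x,y in((338,182),(340,226))]
cv2.imwrite("pics/b1.png",np.hstack(im))
g=cv2.cvtColor(T["frame"],cv2.COLOR_RGB2GRAY); print(g[185:200,250:270])
g=cv2.cvtColor(S["frame"],cv2.COLOR_RGB2GRAY); print(g[208:230,238:258])
E
```

```text
brass T [339.6838 225.7831] 136.0 z.02 [ 0.4353 -0.3081] z.04 [ 0.4332 -0.3035]
brass T [337.8606 181.0093] 125.5 z.02 [ 0.5711 -0.3099] z.04 [ 0.5666 -0.3052]
brass T [509.9074  92.7315] 18.0 z.02 [ 0.8577 -0.8771] z.04 [ 0.848  -0.8621]
brass S [239.4728 285.1769] 276.0 z.02 [ 0.4316 -0.306 ] z.04 [ 0.4263 -0.3237]
brass S [289.345  273.2035] 258.0 z.02 [ 0.5663 -0.3069] z.04 [ 0.5574 -0.3247]
red T [139.9178 197.6282] 2502.5 z.02 [0.5237 0.2865] z.04 [0.52   0.2804]
red T [260.101  173.0606] 16.5 z.02 [ 0.5974 -0.0743] z.04 [ 0.5924 -0.0739]
red S [215.3139 167.2862] 1022.0 z.02 [0.5176 0.272 ] z.04 [0.51  0.239]
red S [264.258 212.621] 73.0 z.02 [ 0.5939 -0.0428] z.04 [ 0.5842 -0.0675]
black T [240.8048 191.9678] 4436.0 z.02 [ 0.5391 -0.0156] z.04 [ 0.5351 -0.0163]
black T [239.8574 367.4199] 2007.0 z.02 [ 0.0494 -0.0134] z.04 [ 0.0543 -0.0142]
black T [503.8995 233.166 ] 653.5 z.02 [ 0.4102 -0.7924] z.04 [ 0.4085 -0.779 ]
black T [329.86   144.2102] 337.0 z.02 [ 0.6882 -0.2913] z.04 [ 0.6815 -0.287 ]
black S [82.7877 88.6085] 6219.5 z.02 [0.0532 1.276 ] z.04 [0.0578 1.2163]
blac
[... 3361 characters left out ...]
  20  21
   21  20]
 [ 22  18  19  21  19  22  39  59  66  67  67  62  54  35  23  20  18  20
   20  20]
 [ 21  18  21  20  20  22  37  58  66  67  67  62  49  31  22  21  21  20
   20  20]
 [ 19  23  20  21  20  19  28  47  60  65  63  56  39  23  20  23  20  20
   20  21]
 [ 20  22  20  19  22  18  18  27  40  44  45  36  26  22  19  19  21  18
   19  21]
 [ 22  22  21  20  22  19  16  17  22  24  24  24  19  22  21  21  19  19
   20  18]
 [ 18  20  19  22  18  20  18  19  19  18  21  20  19  21  20  19  22  19
   23  21]
 [ 23  20  19  19  21  19  21  20  20  19  20  20  19  18  20  21  19  21
   21  18]
 [ 19  20  21  17  22  21  20  19  19  18  20  17  23  19  19  22  18  21
   22  18]]
```

View pics/b1.png

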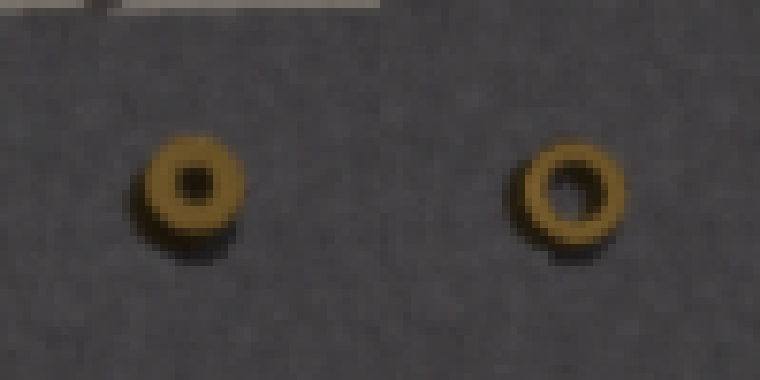

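The crops show that the bush at (338,182), farther from the base, has the small bore, so it is the reject. The one at (340,226) has the large bore and fits. Next I refine the post, pivot, pin and bush positions.

Run:
```python
from h import *
np.set_printoptions(precision=4,suppress=True)
T=load("top0.npz");S=load("side0.npz")
def wc(s,x0,x1,y0,y1,bg,th):
    g=cv2.cvtColor(s["frame"],cv2.COLOR_RGB2GRAY)[y0:y1,x0:x1].astype(float)-bg; g[g<th]=0
    y,x=np.mgrid[y0:y1,x0:x1]; return np.array([(g*x).sum(),(g*y).sum()])/g.sum()
pt=wc(T,253,266,187,198,25,8); ps=wc(S,242,254,211,227,20,8)
print("post top z.05",pt,onz(T,pt,.05),"tri",tri(T,pt,S,wc(S,242,254,211,217,20,8)))
print("side whole z.033",ps,onz(S,ps,.033))
o=[blobs(s,(5,150,60),(14,255,255),3) for s in(T,S)]
for q in o: print([(c,a) for c,a,h in q])
for s in (T,S):
  g=cv2.cvtColor(s["frame"],cv2.COLOR_RGB2HSV); 
  x,y=(213,183) if s is T else (239,176)
  print(g[y-7:y+8:2,x-4:x+5:2].tolist() if 0 else g[y,x])
# plate edges subpixel: fit lines to threshold-crossings, bottom of edges vs table
c,a,h=blobs(T,(0,0,0),(180,255,60),1500)[0]
r=cv2.minAreaRect(h);P=np.array([onz(T,p,.016)[:2] for p in cv2.boxPoints(r)])
print("plate",P.mean(0),np.linalg.norm(P-np.roll(P,1,0),axis=1),[np.degrees(np.arctan2(*(P[i]-P[i-1])[::-1])) for i in range(4)])
# corner screws
g=cv2.cvtColor(T["frame"],cv2.COLOR_RGB2GRAY)
Q=[]
for u,v in((260,152),(278,213),(222,230),(204,169)):
    q=wc(T,u-4,u+5,v-4,v+5,25,30); Q.append(onz(T,q,.017)[:2]); print("screw",q,Q[-1])
Q=np.array(Q);print(Q.mean(0),np.linalg.norm(Q-np.roll(Q,1,0),axis=1),[np.degrees(np.arctan2(*(Q[i]-Q[i-1])[::-1])) for i in range(4)])
```

```text
post top z.05 [259.2848 192.5594] [ 0.531  -0.0707  0.05  ] tri (array([ 0.5305, -0.0706,  0.0489]), np.float64(0.0015030597649589087))
side whole z.033 [247.4592 217.351 ] [ 0.5313 -0.0655  0.033 ]
[(array([211.9425, 182.0575]), 14.5)]
[(array([238.1804, 175.2875]), 54.5)]
[ 13 185 131]
[ 14 253 102]
plate [0.1616 0.4359] [0.2997 0.4    0.2981 0.3772] [np.float64(7.323798834103278), np.float64(-90.42736777445192), np.float64(-177.0361699856827), np.float64(89.48756234609594)]
screw [261.1723 150.5786] [ 0.6698 -0.0784]
screw [279.7734 212.8478] [ 0.4754 -0.1319]
screw [221.0959 230.8011] [0.4232 0.0426]
screw [202.1361 167.9931] [0.6152 0.1028]
[ 0.5459 -0.0162] [0.1892 0.2016 0.1821 0.2012] [np.float64(-73.23269441065999), np.float64(-164.60900077093635), np.float64(106.67857362706309), np.float64(17.410461306494575)]
```

```bash
cat >> h.py <<'E'
def rel(pos,ori,target,yaw=None):
    R=Ro.from_euler('xyz',ori,degrees=True)
    d=R.inv().apply(np.array(target)-pos)*100
    if yaw is None: return d.round(2)
    r=(R.inv()*Ro.from_euler('xyz',[180,0,yaw],degrees=True)).as_rotvec(degrees=True)
    return np.r_[d,r].round(2)
E
python3 - <<'E'
from h import *; from plant import *
T=load("top0.npz");S=load("side0.npz")
print("pin",tri(T,[211.94,182.06],S,[238.18,175.29]))
o=get_obs()
for t in((.52,.2,.227),(.5665,-.306,.16)): print(rel(o["tool_pos"],o["orientation"],t,16.5))
E
```

```text
pin (array([0.5465046 , 0.06277021, 0.10465016]), np.float64(0.008827250061867757))
[ 3.874e+01  2.741e+01 -8.000e-02  8.000e-02  3.000e-02 -4.142e+01]
[ 6.427e+01  7.133e+01  6.690e+00  8.000e-02  3.000e-02 -4.142e+01]
```

>>> {"op": "play_rows", "data": {
  "commands": [
    [[38.7,27.4,0,0,0,-41.4,1],[38.7,27.4,0,0,0,-41.4,1],[38.7,27.4,0,0,0,-41.4,1],[38.7,27.4,0,0,0,-41.4,1],[38.7,27.4,0,0,0,-41.4,1],[38.7,27.4,0,0,0,-41.4,1],[38.7,27.4,0,0,0,-41.4,1],[38.7,27.4,0,0,0,-41.4,1],[38.7,27.4,0,0,0,-41.4,1],[38.7,27.4,0,0,0,-41.4,1],[38.7,27.4,0,0,0,-41.4,1],[38.7,27.4,0,0,0,-41.4,1]]
  ]
}}

```text
clock: 1.1
tool_pos: [0.521, 0.1967, 0.2263]
orientation: [180.0, 0.0, 16.4]
force: [1.0, 1.0, 0.4]
opening: 0.0876
gripper_force: 0.0
```

Run:
```python
from h import *; from plant import *
o=get_obs();print(o["clock"],o["tool_pos"],o["orientation"])
for t in((.5665,-.306,.16),(.5665,-.306,.010)): print(rel(o["tool_pos"],o["orientation"],t,16.5))
```

```text
1.1 [0.5210292  0.196707   0.22632403] [1.79961014e+02 4.50863662e-02 1.63554528e+01]
[-9.790e+00  4.951e+01  6.670e+00  4.000e-02  5.000e-02 -1.400e-01]
[-9.780e+00  4.950e+01  2.167e+01  4.000e-02  5.000e-02 -1.400e-01]
```

>>> {"op": "play_rows", "data": {
  "commands": [
    [[-9.8,49.5,6.5,0,0,0,1],[-9.8,49.5,6.5,0,0,0,1],[-9.8,49.5,6.5,0,0,0,1],[-9.8,49.5,6.5,0,0,0,1],[-9.8,49.5,6.5,0,0,0,1],[-9.8,49.5,6.5,0,0,0,1],[-9.8,49.5,6.5,0,0,0,1],[-9.8,49.5,6.5,0,0,0,1],[-9.8,49.5,6.5,0,0,0,1],[-9.8,49.5,6.5,0,0,0,1],[-9.8,49.5,6.5,0,0,0,1],[-9.8,49.5,6.5,0,0,0,1],[-9.8,49.5,6.5,0,0,0,1],[-9.8,49.5,6.5,0,0,0,1],[-9.8,49.5,6.5,0,0,0,1],[-9.8,49.5,6.5,0,0,0,1]]
  ]
}}

```text
clock: 2.43
tool_pos: [0.5662, -0.3012, 0.1614]
orientation: [-180.0, 0.0, 16.5]
force: [-0.7, -0.4, 0.4]
opening: 0.0876
gripper_force: 0.0
```

Run:
```python
from h import *; from plant import *
o=get_obs();print(o["clock"],o["tool_pos"],o["orientation"],o["force"])
print(rel(o["tool_pos"],o["orientation"],(.5665,-.306,.010),16.5))
```

```text
2.4333 [ 0.56624159 -0.30118119  0.16138783] [-1.79975864e+02  1.84860295e-02  1.64935382e+01] [-0.66719669 -0.36703861  0.42045956]
[-1.100e-01  4.800e-01  1.514e+01 -2.000e-02  2.000e-02 -1.000e-02]
```

>>> {"op": "play_rows", "data": {
  "commands": [
    [[-0.1,0.5,4,0,0,0,1],[-0.1,0.5,8,0,0,0,1],[-0.1,0.5,11,0,0,0,1],[-0.1,0.5,13,0,0,0,1],[-0.1,0.5,14.5,0,0,0,1],[-0.1,0.5,15.1,0,0,0,1],[-0.1,0.5,15.1,0,0,0,1],[-0.1,0.5,15.1,0,0,0,0.3],[-0.1,0.5,15.1,0,0,0,0],[-0.1,0.5,15.1,0,0,0,0],[-0.1,0.5,15.1,0,0,0,0],[-0.1,0.5,15.1,0,0,0,0],[-0.1,0.5,15.1,0,0,0,0],[-0.1,0.5,15.1,0,0,0,0]]
  ]
}}

```text
clock: 3.6
tool_pos: [0.567, -0.307, 0.0109]
orientation: [180.0, -0.0, 16.5]
force: [-0.3, 0.5, 0.7]
opening: 0.0462
gripper_force: 0.0
```

Run:
```python
from h import *; from plant import *
o=get_obs();print(o["clock"],o["tool_pos"],o["orientation"],o["force"],o["opening"],o["gripper_force"])
for t in((.5665,-.306,.2),(.55,0,.2),(.5233,.285,.2),(.5233,.285,.0155)):print(rel(o["tool_pos"],o["orientation"],t,16.5))
```

```text
3.6 [ 0.56695526 -0.30698357  0.01085216] [ 1.79989153e+02 -2.10031036e-02  1.64802584e+01] [-0.31477075  0.49204852  0.7154628 ] 0.046174258092184825 0.0
[-1.000e-02 -1.000e-01 -1.891e+01  1.000e-02 -2.000e-02 -2.000e-02]
[ 7.090e+00 -2.991e+01 -1.892e+01  1.000e-02 -2.000e-02 -2.000e-02]
[ 1.261e+01 -5.800e+01 -1.892e+01  1.000e-02 -2.000e-02 -2.000e-02]
[ 1.261e+01 -5.800e+01 -4.700e-01  1.000e-02 -2.000e-02 -2.000e-02]
```

>>> {"op": "play_rows", "data": {
  "commands": [
    [[0,0,0,0,0,0,0],[0,0,0,0,0,0,0],[0,0,0,0,0,0,0],[0,0,0,0,0,0,0],[0,0,0,0,0,0,0],[0,0,-3,0,0,0,0],[0,0,-7,0,0,0,0],[0,0,-11,0,0,0,0],[0,0,-15,0,0,0,0],[0,-2,-18,0,0,0,0],[1,-5,-19,0,0,0,0],[1,-8,-19,0,0,0,0],[2,-12,-19,0,0,0,0],[3,-16,-19,0,0,0,0],[4,-20,-19,0,0,0,0],[5,-24,-19,0,0,0,0],[6,-28,-19,0,0,0,0],[7,-30,-19,0,0,0,0],[7,-30,-19,0,0,0,0]]
  ]
}}

```text
clock: 5.18
tool_pos: [0.5489, 0.0048, 0.2001]
orientation: [-179.9, -0.0, 16.7]
force: [-0.1, -0.9, -2.3]
opening: 0.0395
gripper_force: 30.0
```

Run:
```python
from h import *; from plant import *
o=get_obs();print(o["clock"],o["tool_pos"],o["orientation"],o["force"],o["opening"],o["gripper_force"])
for t in((.5233,.285,.1),(.5233,.285,.016)):print(rel(o["tool_pos"],o["orientation"],t,16.5))
```

```text
5.1833 [0.54886158 0.00477041 0.20010535] [-1.79942017e+02 -1.01849895e-02  1.67051082e+01] [-0.07139306 -0.8813675  -2.25813853] 0.03947472473310768 29.999987734481692
[ 5.610e+00 -2.756e+01  1.004e+01 -6.000e-02 -1.000e-02  2.100e-01]
[ 5.600e+00 -2.756e+01  1.844e+01 -6.000e-02 -1.000e-02  2.100e-01]
```

>>> {"op": "play_rows", "data": {
  "commands": [
    [[1,-4,0,0,0,0,0],[2,-8,0,0,0,0,0],[2.5,-12,0,0,0,0,0],[3.3,-16,0,0,0,0,0],[4,-20,2,0,0,0,0],[5,-24,4,0,0,0,0],[5.5,-27.5,6,0,0,0,0],[5.5,-27.5,10,0,0,0,0],[5.5,-27.5,14,0,0,0,0],[5.5,-27.5,16.5,0,0,0,0],[5.5,-27.5,17.5,0,0,0,0],[5.5,-27.5,17.8,0,0,0,0],[5.5,-27.5,18,0,0,0,0],[5.5,-27.5,18.1,0,0,0,0],[5.5,-27.5,18.2,0,0,0,0],[5.5,-27.5,18.2,0,0,0,0]]
  ]
}}

```text
clock: 6.52
tool_pos: [0.5244, 0.2805, 0.0201]
orientation: [-179.9, -0.1, 16.5]
force: [-0.3, -0.4, -2.5]
opening: 0.0397
gripper_force: 30.0
```

>>> {"op": "play_rows", "data": {
  "commands": [
    [[0,0,0.2,0,0,0,0],[0,0,0.3,0,0,0,0],[0,0,0.4,0,0,0,0],[0,0,0.4,0,0,0,0]]
  ]
}}

```text
clock: 6.85
tool_pos: [0.5236, 0.28, 0.0147]
orientation: [-180.0, -0.0, 16.5]
force: [-0.4, 0.0, -2.1]
opening: 0.0398
gripper_force: 30.0
```

>>> {"op": "play_rows", "data": {
  "commands": [
    [[0,0,0,0,0,0,0.3],[0,0,0,0,0,0,0.6],[0,0,0,0,0,0,0.65],[0,0,0,0,0,0,0.65],[0,0,-2,0,0,0,0.65],[0,0,-6,0,0,0,0.65],[0,0,-10,0,0,0,0.65],[0,0,-14,0,0,0,0.65],[0,0,-18,0,0,0,1],[0,0,-18,0,0,0,1]]
  ]
}}

```text
clock: 7.68
tool_pos: [0.5273, 0.2823, 0.2042]
orientation: [-179.8, -0.8, 16.6]
force: [1.4, 0.7, 1.3]
opening: 0.0655
gripper_force: 0.0
```

Run:
```python
from h import *; from plant import *
o=get_obs();print(o["clock"],o["tool_pos"],o["orientation"],o["force"],o["opening"],o["gripper_force"])
for t in((.48,0,.2),(.433,-.305,.16)):print(rel(o["tool_pos"],o["orientation"],t,16.5))
```

```text
7.6833 [0.52732033 0.28230978 0.20417308] [-179.75431034   -0.75663326   16.56968213] [1.4366247  0.70657141 1.27920031] 0.06548170081623461 0.0
[-12.59  25.71   0.14  -0.25  -0.76   0.07]
[-25.85  53.62   3.85  -0.25  -0.76   0.07]
```

>>> {"op": "play_rows", "data": {
  "commands": [
    [[-26,53.6,3.5,0,0,0,1],[-26,53.6,3.5,0,0,0,1],[-26,53.6,3.5,0,0,0,1],[-26,53.6,3.5,0,0,0,1],[-26,53.6,3.5,0,0,0,1],[-26,53.6,3.5,0,0,0,1],[-26,53.6,3.5,0,0,0,1],[-26,53.6,3.5,0,0,0,1],[-26,53.6,3.5,0,0,0,1],[-26,53.6,3.5,0,0,0,1],[-26,53.6,3.5,0,0,0,1],[-26,53.6,3.5,0,0,0,1],[-26,53.6,3.5,0,0,0,1],[-26,53.6,3.5,0,0,0,1],[-26,53.6,3.5,0,0,0,1],[-26,53.6,3.5,0,0,0,1],[-26,53.6,3.5,0,0,0,1],[-26,53.6,3.5,0,0,0,1]]
  ]
}}

```text
clock: 9.18
tool_pos: [0.4263, -0.3075, 0.1596]
orientation: [-180.0, -0.0, 16.5]
force: [-0.1, -0.5, -0.1]
opening: 0.0878
gripper_force: 0.0
```

Run:
```python
from h import *; from plant import *
o=get_obs();print(o["clock"],o["tool_pos"],o["orientation"],o["force"],o["opening"],o["gripper_force"])
for t in((.433,-.305,.01),):print(rel(o["tool_pos"],o["orientation"],t,16.5))
```

```text
9.1833 [ 0.42634426 -0.30753672  0.1596091 ] [-1.79998820e+02 -6.73365388e-03  1.64741535e+01] [-0.05178593 -0.45565312 -0.13140624] 0.08780686451249005 0.0
[ 7.100e-01 -5.000e-02  1.496e+01 -0.000e+00 -1.000e-02 -3.000e-02]
```

>>> {"op": "play_rows", "data": {
  "commands": [
    [[0.7,0,4,0,0,0,1],[0.7,0,8,0,0,0,1],[0.7,0,11,0,0,0,1],[0.7,0,13,0,0,0,1],[0.7,0,14.5,0,0,0,1],[0.7,0,14.9,0,0,0,0.7],[0.7,0,14.9,0,0,0,0.5],[0.7,0,14.9,0,0,0,0],[0.7,0,14.9,0,0,0,0],[0.7,0,14.9,0,0,0,0],[0.7,0,14.9,0,0,0,0],[0.7,0,14.9,0,0,0,0],[0.7,0,14.9,0,0,0,0],[0.7,0,14.9,0,0,0,0],[0.7,0,14.9,0,0,0,0],[0.7,0,14.9,0,0,0,0]]
  ]
}}

```text
clock: 10.52
tool_pos: [0.4333, -0.3059, 0.011]
orientation: [180.0, -0.0, 16.5]
force: [-0.7, 1.7, 6.0]
opening: 0.0399
gripper_force: 30.0
```

Run:
```python
from h import *; from plant import *
o=get_obs();print(o["clock"],o["tool_pos"],o["orientation"],o["force"],o["opening"],o["gripper_force"])
for t in((.433,-.305,.16),(.5305,-.0706,.16)):print(rel(o["tool_pos"],o["orientation"],t,16.5))
```

```text
10.5167 [ 0.43330956 -0.30591383  0.01104862] [ 1.79979112e+02 -2.29840153e-02  1.64983782e+01] [-0.72048846  1.65437987  5.98158313] 0.0398600252449211 30.00101722078398
[  0.    -0.09 -14.9    0.02  -0.02  -0.  ]
[ 16.01 -19.8  -14.9    0.02  -0.02  -0.  ]
```

>>> {"op": "play_rows", "data": {
  "commands": [
    [[0,0,-4,0,0,0,0],[0,0,-8,0,0,0,0],[1,-1,-11,0,0,0,0],[3,-4,-12,0,0,0,0],[6,-7,-12,0,0,0,0],[9,-10,-12,0,0,0,0],[11,-13.5,-12,0,0,0,0],[14,-17,-12,0,0,0,0],[16,-19.8,-12,0,0,0,0],[16,-19.8,-12,0,0,0,0],[16,-19.8,-12,0,0,0,0],[16,-19.8,-12,0,0,0,0],[16,-19.8,-12,0,0,0,0]]
  ]
}}

```text
clock: 11.6
tool_pos: [0.5295, -0.0713, 0.1301]
orientation: [-180.0, 0.1, 16.4]
force: [0.1, -0.1, -2.7]
opening: 0.0399
gripper_force: 30.0
```

Run:
```python
from h import *; from plant import *
o=get_obs();print(o["clock"],o["tool_pos"],o["orientation"],o["force"],o["opening"],o["gripper_force"])
print(rel(o["tool_pos"],o["orientation"],(.5305,-.0706,.027),16.5))
S=snapshot("side");T=snapshot("top")
np.savez("side1.npz",**S)
a=T["frame"][110:270,60:320,::-1];b=S["frame"][90:250,150:410,::-1]
cv2.imwrite("pics/c1.png",np.vstack([cv2.resize(x,(487,300),interpolation=cv2.INTER_CUBIC) for x in(a,b)]))
for n,s in(("T",T),("S",S)):
    for c,ar,h in blobs(s,(14,110,40),(28,255,255)): print(n,c,ar)
# predicted pixel of post top & bush centre (side)
print(proj(S,(.5305,-.0706,.05)),proj(S,o["tool_pos"]+np.array([0,0,.009])))
```

```text
11.6 [ 0.52950148 -0.07125581  0.13008066] [-1.79985542e+02  6.96398539e-02  1.64407109e+01] [ 0.06527664 -0.13147374 -2.7031566 ] 0.03989289814996358 29.999292864231393
[ 1.300e-01 -3.000e-02  1.031e+01 -1.000e-02  7.000e-02 -6.000e-02]
T [505.31003442 116.42864707] 629.5
S [245.74426808 188.91446208] 189.0
S [215.46511628 165.10697674] 107.5
S [237.10018215 166.03642987] 91.5
S [259.8699187  166.58536585] 20.5
[247.76443267 213.8757925 ] [247.65911794 189.16049871]
```

View pics/c1.png

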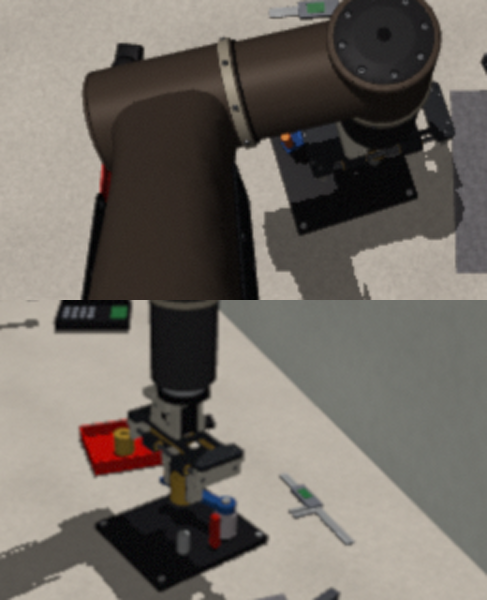

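The side crop shows bush b standing in the tray at (124,442) and bush a held above the post at (183,541). Next I lower it slowly and watch the force.

>>> {"op": "play_rows", "data": {
  "commands": [
    [[0.1,0,2,0,0,0,0],[0.1,0,4,0,0,0,0],[0.1,0,5.5,0,0,0,0],[0.1,0,6.2,0,0,0,0],[0.1,0,6.6,0,0,0,0],[0.1,0,7,0,0,0,0],[0.1,0,7.3,0,0,0,0],[0.1,0,7.5,0,0,0,0],[0.1,0,7.5,0,0,0,0]]
  ]
}}

```text
clock: 12.45
tool_pos: [0.5314, -0.0703, 0.0557]
orientation: [180.0, -0.0, 16.5]
force: [0.0, -0.8, -3.7]
opening: 0.0399
gripper_force: 30.0
```

>>> {"op": "play_rows", "data": {
  "commands": [
    [[0,0,0.3,0,0,0,0],[0,0,0.6,0,0,0,0],[0,0,0.9,0,0,0,0],[0,0,1.2,0,0,0,0],[0,0,1.2,0,0,0,0]]
  ]
}}

```text
clock: 12.87
tool_pos: [0.5308, -0.0703, 0.0428]
orientation: [-180.0, 0.1, 16.5]
force: [0.1, -0.1, -3.1]
opening: 0.0399
gripper_force: 30.0
```

>>> {"op": "play_rows", "data": {
  "commands": [
    [[0,0,0.4,0,0,0,0],[0,0,0.8,0,0,0,0],[0,0,1.2,0,0,0,0],[0,0,1.4,0,0,0,0],[0,0,1.5,0,0,0,0],[0,0,1.5,0,0,0,0],[0,0,1.5,0,0,0,0]]
  ]
}}

```text
clock: 13.45
tool_pos: [0.5313, -0.0703, 0.0285]
orientation: [180.0, 0.0, 16.5]
force: [0.1, -0.7, -2.7]
opening: 0.0395
gripper_force: 30.0
```

>>> {"op": "play_rows", "data": {
  "commands": [
    [[0,0,0,0,0,0,0.3],[0,0,0,0,0,0,0.55],[0,0,0,0,0,0,0.65],[0,0,0,0,0,0,0.65],[0,0,0,0,0,0,0.65],[0,0,-2,0,0,0,0.65],[0,0,-5,0,0,0,0.65],[0,0,-9,0,0,0,0.65],[0,0,-13,0,0,0,1],[0,0,-15,0,0,0,1],[0,0,-15,0,0,0,1]]
  ]
}}

```text
clock: 14.37
tool_pos: [0.5344, -0.0701, 0.1846]
orientation: [179.9, -0.5, 16.5]
force: [1.0, -0.4, -0.5]
opening: 0.0714
gripper_force: 0.0
```

Run:
```python
from h import *; from plant import *
np.set_printoptions(precision=4,suppress=True)
o=get_obs();print(o["clock"],o["tool_pos"],o["orientation"],o["joint_pos"],o["force"],o["opening"])
print(rel(o["tool_pos"],o["orientation"],(.5468,.060,.178),-58.1))
S=snapshot("side")
cv2.imwrite("pics/d1.png",cv2.resize(S["frame"][120:250,180:330,::-1],(600,520),interpolation=cv2.INTER_CUBIC))
h=blobs(S,(5,150,60),(14,255,255),3); print([(c,a) for c,a,_ in h])
for z in(.08,.106,.129):print(proj(S,(.5468,.060,z)))
```

```text
14.3667 [ 0.5344 -0.0701  0.1846] [179.8844  -0.5481  16.5402] [ 13.4378   9.2995 -20.4696   0.0993 -59.6775  93.0521] [ 1.0461 -0.3636 -0.5493] 0.07137968011794485
[  4.89 -12.12   0.68  -0.26  -0.54  74.64]
[(array([215.6942, 164.8952]), 157.5), (array([238.2246, 176.2174]), 46.0)]
[239.9248 181.9298]
[239.8758 175.0095]
[239.8316 168.754 ]
```

View pics/d1.png

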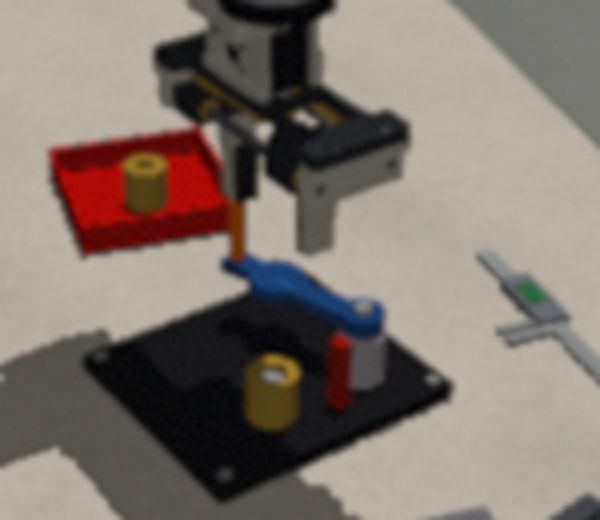

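Side crop: bush a is seated on the post at (272,392), bush b is upright in the tray at (146,185), and the orange pin is at (237,230).

>>> {"op": "play_rows", "data": {
  "commands": [
    [[4.9,-12.4,0,0,0,74.6,1],[4.9,-12.4,0,0,0,74.6,1],[4.9,-12.4,0,0,0,74.6,1],[4.9,-12.4,0,0,0,74.6,1],[4.9,-12.4,0,0,0,74.6,1],[4.9,-12.4,0,0,0,74.6,1],[4.9,-12.4,0,0,0,74.6,1],[4.9,-12.4,0,0,0,74.6,1],[4.9,-12.4,0,0,0,74.6,1],[4.9,-12.4,0,0,0,74.6,1],[4.9,-12.4,0,0,0,74.6,1],[4.9,-12.4,0,0,0,74.6,1],[4.9,-12.4,0,0,0,74.6,1],[4.9,-12.4,0,0,0,74.6,1]]
  ]
}}

```text
clock: 15.58
tool_pos: [0.5428, 0.0624, 0.178]
orientation: [179.9, 0.0, -57.9]
force: [0.3, -0.9, -0.0]
opening: 0.0877
gripper_force: 0.0
```

Run:
```python
from h import *; from plant import *
np.set_printoptions(precision=4,suppress=True)
o=get_obs();print(o["clock"],o["tool_pos"],o["orientation"],o["joint_pos"],o["force"],o["opening"])
print(rel(o["tool_pos"],o["orientation"],(.5455,.062,.088),-58.1))
```

```text
15.5833 [0.5428 0.0624 0.178 ] [179.9489   0.0104 -57.9447] [ 27.1096  10.6952 -19.5994  -0.0069 -59.7572   4.9492] [ 0.2598 -0.8778 -0.0033] 0.08766920606059134
[ 0.18 -0.22  9.    0.05  0.01  0.16]
```

>>> {"op": "play_rows", "data": {
  "commands": [
    [[0.2,-0.2,3,0,0,0,1],[0.2,-0.2,6,0,0,0,1],[0.2,-0.2,8,0,0,0,1],[0.2,-0.2,9,0,0,0,1],[0.2,-0.2,9,0,0,0,1],[0.2,-0.2,9,0,0,0,0.6],[0.2,-0.2,9,0,0,0,0.4],[0.2,-0.2,9,0,0,0,0],[0.2,-0.2,9,0,0,0,0],[0.2,-0.2,9,0,0,0,0],[0.2,-0.2,9,0,0,0,0],[0.2,-0.2,9,0,0,0,0],[0.2,-0.2,9,0,0,0,0],[0.2,-0.2,9,0,0,0,0],[0.2,-0.2,9,0,0,0,0],[0.2,-0.2,9,0,0,0,0],[0.2,-0.2,9,0,0,0,0],[0.2,-0.2,9,0,0,0,0]]
  ]
}}

```text
clock: 17.08
tool_pos: [0.5443, 0.061, 0.0884]
orientation: [179.8, 0.0, -58.1]
force: [-3.9, -2.7, 3.8]
opening: 0.0135
gripper_force: 30.0
```

Run:
```python
from h import *; from plant import *
np.set_printoptions(precision=4,suppress=True)
o=get_obs();print(o["clock"],o["tool_pos"],o["orientation"],o["force"],o["opening"],o["gripper_force"])
R=Ro.from_euler('xyz',o["orientation"],degrees=True); p=o["tool_pos"]
pv=np.array([.6128,-.0462]); v=p[:2]-pv; print(np.linalg.norm(v),np.degrees(np.arctan2(v[1],v[0])))
# pivot from tool pose (arm along tool -x.. rest), then arc points
ang0=np.arctan2(v[1],v[0]); r=np.linalg.norm(v)
for q in np.arange(6,85,6):
    a=ang0+np.radians(q); P=np.r_[pv+r*np.array([np.cos(a),np.sin(a)]),p[2]]
    print(q,(R.inv().apply(P-p)*100).round(1))
```

```text
17.0833 [0.5443 0.061  0.0884] [179.8185   0.0181 -58.1291] [-3.9039 -2.7246  3.8488] 0.013466909017204723 29.99788910150528
0.12720526106223304 122.56135934628836
6 [0.1 1.3 0. ]
12 [0.3 2.6 0. ]
18 [0.7 3.9 0. ]
24 [1.2 5.2 0. ]
30 [1.8 6.3 0. ]
36 [2.5 7.4 0. ]
42 [3.4 8.5 0. ]
48 [4.3 9.4 0. ]
54 [ 5.4 10.2  0. ]
60 [ 6.5 10.9  0. ]
66 [ 7.7 11.5  0. ]
72 [ 8.9 12.   0. ]
78 [10.2 12.3  0. ]
84 [11.5 12.5  0. ]
```

>>> {"op": "play_rows", "data": {
  "commands": [
    [[0,0.7,0,0,0,-3,0],[0.1,1.3,0,0,0,-6,0],[0.2,2,0,0,0,-9,0],[0.3,2.6,0,0,0,-12,0],[0.5,3.3,0,0,0,-15,0],[0.7,3.9,0,0,0,-18,0],[0.9,4.6,0,0,0,-21,0],[1.2,5.2,0,0,0,-24,0],[1.5,5.8,0,0,0,-27,0],[1.8,6.3,0,0,0,-30,0],[2.1,6.9,0,0,0,-33,0],[2.5,7.4,0,0,0,-36,0],[2.5,7.4,0,0,0,-36,0]]
  ]
}}

```text
clock: 18.17
tool_pos: [0.4948, 0.0013, 0.0884]
orientation: [180.0, 0.1, -22.0]
force: [-5.8, 5.4, 2.4]
opening: 0.0137
gripper_force: 30.0
```

Run:
```python
from h import *; from plant import *
np.set_printoptions(precision=4,suppress=True)
o=get_obs();print(o["clock"],o["tool_pos"],o["orientation"],o["force"],o["opening"],o["gripper_force"])
R=Ro.from_euler('xyz',o["orientation"],degrees=True); p=o["tool_pos"]
print("force tool",R.inv().apply(o["force"]))
pv=np.array([.6128,-.0462]); v=p[:2]-pv; print(np.linalg.norm(v),np.degrees(np.arctan2(v[1],v[0])))
ang0=np.arctan2(v[1],v[0]); r=.126
for q in np.arange(3,46,3):
    a=ang0+np.radians(q); P=np.r_[pv+r*np.array([np.cos(a),np.sin(a)]),p[2]]
    print(q,(R.inv().apply(P-p)*100).round(1))
```

```text
18.1667 [0.4948 0.0013 0.0884] [179.994    0.0953 -21.9927] [-5.8217  5.4333  2.4462] 0.013731813050252856 29.999302625656128
force tool [-7.4369 -2.8575 -2.4342]
0.12720207855194063 158.06600878333222
3 [ 0.1  0.7 -0. ]
6 [ 0.2  1.3 -0. ]
9 [ 0.3  2.  -0. ]
12 [ 0.4  2.6 -0. ]
15 [ 0.6  3.3 -0. ]
18 [ 0.7  3.9 -0. ]
21 [ 1.   4.5 -0. ]
24 [ 1.2  5.1 -0. ]
27 [ 1.5  5.7 -0. ]
30 [ 1.8  6.3 -0. ]
33 [ 2.2  6.9 -0. ]
36 [ 2.5  7.4 -0. ]
39 [ 2.9  7.9 -0. ]
42 [ 3.4  8.4 -0. ]
45 [ 3.8  8.9 -0. ]
```

>>> {"op": "play_rows", "data": {
  "commands": [
    [[0,0.7,0,0,0,-3,0],[0,1.3,0,0,0,-6,0],[0.1,2,0,0,0,-9,0],[0.2,2.6,0,0,0,-12,0],[0.4,3.3,0,0,0,-15,0],[0.6,3.9,0,0,0,-18,0],[0.8,4.5,0,0,0,-21,0],[1.1,5.1,0,0,0,-24,0],[1.4,5.7,0,0,0,-27,0],[1.7,6.3,0,0,0,-30,0],[2,6.9,0,0,0,-33,0],[2.2,7.2,0,0,0,-35,0],[2.4,7.4,0,0,0,-36,0],[2.4,7.4,0,0,0,-36,0]]
  ]
}}

```text
clock: 19.33
tool_pos: [0.4894, -0.0764, 0.0884]
orientation: [-180.0, 0.1, 13.9]
force: [-4.7, 2.7, 4.4]
opening: 0.0137
gripper_force: 30.0
```

Run:
```python
from h import *; from plant import *
np.set_printoptions(precision=4,suppress=True)
o=get_obs();print(o["clock"],o["tool_pos"],o["orientation"],o["force"],o["opening"],o["gripper_force"])
R=Ro.from_euler('xyz',o["orientation"],degrees=True); p=o["tool_pos"]
print("force tool",R.inv().apply(o["force"]))
pv=np.array([.6128,-.0462]); v=p[:2]-pv; print(np.linalg.norm(v),np.degrees(np.arctan2(v[1],v[0])))
```

```text
19.3333 [ 0.4894 -0.0764  0.0884] [-179.9751    0.1343   13.8588] [-4.7106  2.747   4.3938] 0.013726063047215652 30.001120269298553
force tool [-3.9258 -3.7972 -4.383 ]
0.12703724751755474 -166.26412903445933
```

>>> {"op": "play_rows", "data": {
  "commands": [
    [[0,0.2,0,0,0,-1,0],[0,0.4,0,0,0,-2,0],[0.1,0.6,0,0,0,-2.7,0],[0.1,0.7,0,0,0,-2.7,0],[0.1,0.7,0,0,0,-2.7,0]]
  ]
}}

```text
clock: 19.75
tool_pos: [0.4912, -0.0829, 0.0883]
orientation: [-180.0, 0.2, 16.5]
force: [-8.0, 2.4, 7.2]
opening: 0.0131
gripper_force: 30.0
```

Run:
```python
from h import *; from plant import *
np.set_printoptions(precision=4,suppress=True)
o=get_obs();print(o["clock"],o["tool_pos"],o["orientation"],o["opening"],o["gripper_force"])
R=Ro.from_euler('xyz',o["orientation"],degrees=True); p=o["tool_pos"]
print("force tool",R.inv().apply(o["force"]))
pv=np.array([.6128,-.0462]); v=p[:2]-pv; print(np.linalg.norm(v),np.degrees(np.arctan2(v[1],v[0])))
```

```text
19.75 [ 0.4912 -0.0829  0.0883] [-179.9602    0.2145   16.5051] 0.013133645572004268 30.003027319908142
force tool [-6.9982 -4.5461 -7.1312]
0.12703315407480423 -163.20554706117088
```

>>> {"op": "play_rows", "data": {
  "commands": [
    [[0,0.1,0,0,0,-0.4,0],[0,0.2,0,0,0,-0.8,0],[0,0.3,0,0,0,-1,0],[0,0.3,0,0,0,-1,0],[0,0.3,0,0,0,-1,0]]
  ]
}}

```text
clock: 20.17
tool_pos: [0.4916, -0.0841, 0.0883]
orientation: [-179.8, 0.2, 17.5]
force: [-12.7, 13.7, 10.8]
opening: 0.0134
gripper_force: 30.0
```

Run:
```python
from h import *; from plant import *
np.set_printoptions(precision=4,suppress=True)
o=get_obs();print(o["clock"],o["tool_pos"],o["orientation"],o["opening"],o["gripper_force"])
R=Ro.from_euler('xyz',o["orientation"],degrees=True); p=o["tool_pos"]
print("force tool",R.inv().apply(o["force"]))
pv=np.array([.6128,-.0462]); v=p[:2]-pv; print(np.linalg.norm(v),np.degrees(np.arctan2(v[1],v[0])))
```

```text
20.1667 [ 0.4916 -0.0841  0.0883] [-179.8271    0.1919   17.4839] 0.013375699713811806 30.01596450805664
force tool [ -7.9934 -16.9078 -10.7312]
0.12701545733283753 -162.66160645588508
```

The tangential force rose from 4.5 to 17 N, so the arm is on its stop. I'll let it settle and check with a picture.

>>> {"op": "play_rows", "data": {
  "commands": [
    [[0,0,0,0,0,0,0],[0,0,0,0,0,0,0],[0,0,0,0,0,0,0],[0,0,0,0,0,0,0],[0,0,0,0,0,0,0],[0,0,0,0,0,0,0]]
  ]
}}

```text
clock: 20.67
tool_pos: [0.4915, -0.084, 0.0883]
orientation: [-179.8, 0.2, 17.5]
force: [-12.6, 14.5, 11.3]
opening: 0.0133
gripper_force: 30.0
```

Run:
```python
from h import *; from plant import *
S=snapshot("side")
cv2.imwrite("pics/e1.png",cv2.resize(S["frame"][120:250,180:330,::-1],(600,520),interpolation=cv2.INTER_CUBIC))
```

```text
(no output)
```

View pics/e1.png

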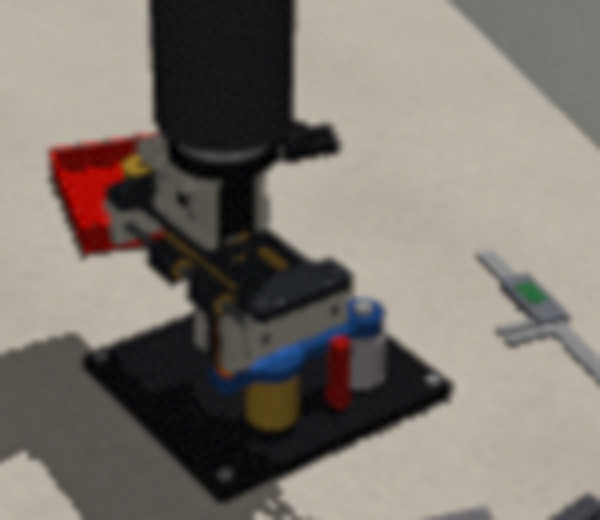

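The picture shows the blue arm over the seated bush at (272,395) and against the red stop at (340,370). The gripper holds the pin at (215,345), and bush b is still in the tray.

```bash
python3 -c "
from plant import *
print(close_job())"
```

```text
the job is handed in; nothing more can be done
None
```

I handed the job in at about 20.7 s with the larger-bore bush seated on the post, the other upright in the reject tray, and the gripper holding the keeper arm against its stop; the hand-in call returned no verdict.

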